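# Load a fresh paper roll into the receipt printer

## Task

The receipt printer is out of paper and the cordless handset has been left lying on its lid: first put the handset flat in the aluminium tray with its keys up, then open the lid by its tab and lay the wide, thick paper roll across the ribs in the bay. Then shut the lid and press its latch bar fully down. Set things down rather than dropping them, and leave everything else on the counter where it is.

Things in the scene. Friction and masses are not known exactly. Their poses are not given: they have to be found in the camera images.
- printer: white receipt printer fixed to the counter, 180 x 150 x 120 mm (x, y, z) without lid; origin at the centre of its underside, front faces its -x (to the robot). Under the lid is an open paper bay: x -80 to +60 mm, y -67 to +67 mm, floor at z = 45 mm, walls up to 120 mm; two ribs on the floor run along y, at x = -10 +/- 20 mm, 7 mm thick, tops at z = 59.6 mm
- bay (a point): in the printer bay: where the centre of the wide roll comes to rest when it lies on the ribs, its length along the printer's y; printer x = -10, y = 0, z = 82 mm. The roll may lie up to 27 mm to either side in y
- lid (a joint): opening angle of the flat lid in rad: 0 shut (start), 1.57 upright, 1.8 fully open. Hinged at the printer's rear, its front edge swings up and back; a stiff hinge (0.35 N m) holds it at any angle. Lid plate 180 x 150 x 8 mm, its top 128 mm above the counter when shut
- lid_hinge (a point): point on the lid's hinge axis, at printer x = +85 mm, z = 120 mm; the axis is parallel to the printer's y
- lid_tab (a point): where to pinch the grey pull tab that sticks out forward from the middle of the lid's front edge: tab 32 mm wide (along printer y), 10 mm thick, 46 mm long; this point is in mid-thickness, 31 mm out from the edge, 206 mm from the hinge and, shut, 124 mm above the counter, free below. Pinched across its width the tab can turn between the finger pads as the lid swings
- latch (a joint): how far the printer's latch bar is pressed down into the lid, in m: 0 standing proud (start), 0.007 fully down. It resists with about 8 N all the way and stays where it is pushed (it does not spring back)
- latch_top (a point): centre of the top of the latch bar, a grey ribbed bar 100 mm (along printer y) x 26 mm on the lid near its front edge, 7.5 mm proud of the lid until pressed. 155 mm in front of the hinge, and 15.5 mm above it when the lid is shut
- handset: black cordless telephone handset, 165 x 48 x 22 mm (x, y, z; 30 mm thick over the last 45 mm at its +x end), 0.16 kg, lying keys up across the printer's lid at the start. Origin at the centre of its underside
- tray: shallow open aluminium tray fixed on the counter beside the printer (on either side), outside 230 x 140 x 25 mm (x, y, z), walls and floor 5 mm thick. Origin at the centre of its underside, long side along its x
- roll: the wide, thick paper roll: 80 mm long, 60 mm diameter, 0.2 kg, lying in one of the two cradles of the rest with its length along y. Origin at its centre, 42 mm above the counter at the start
- dock: aluminium roll rest fixed on the counter on the other side of the printer, 240 x 110 mm (x, y), plate 6 mm thick; two cradles at x = -60 and +60 mm, each of two ribs along y, 40 mm apart, 7 mm thick, tops at z = 20 mm. Either roll may be in either cradle. Origin at the centre of its underside
- small_roll: the narrower, thinner paper roll: 57 mm long, 48 mm diameter, lying in the other cradle of the rest. Origin at its centre, its y along its length. Not wanted here; leave it
- mug: white mug with pens, 80 mm wide, 180 mm tall with its pens, standing behind the printer. Origin under its base, handle to its +y. Leave it
- squeeze: orange sauce squeeze bottle, 62 mm diameter, 195 mm tall, standing. Origin under its base. Leave it
- water: clear water bottle, 64 mm diameter, 200 mm tall, standing. Origin under its base. Leave it
- terminal: grey card terminal lying on the counter at the left, 160 x 76 x 43 mm (x, y, z). Origin at the centre of its underside. Leave it
- stapler: stapler, 150 x 36 x 46 mm, lying at the left. Origin at the centre of its underside. Leave it
- phone: black mobile phone lying flat, 150 x 74 x 9 mm, far right. Origin at the centre of its underside. Leave it
Mind the look-alikes: they are no part of the job. What is shaped like the roll but brown or orange is not meant. Leave any yellow look-alike of the handset alone.

How it is judged:
By the outcome, as a careful person would: the job done as asked, in the order asked, and still so for the second after the job is handed in, with the robot touching nothing.
It also fails if it takes over 72 s, if anything falls off the work surface, if the arm or the gripper's body presses on something with over 40 N, if the wrist force passes 120 N, or if a joint passes its speed limit or range.

## Robot

A 6-joint arm with a two-finger parallel gripper is mounted at the origin on the work surface. World frame = base frame: x ahead of the robot, y to its left, z up, the work surface at z = 0. Lengths are in mm, angles in rad, forces in N, time in s.
With the tool pointing down it reaches from about 350 to 875 mm from the base axis. Payload 4.2 kg.
Tool frame: the origin (TCP) lies at the very end of the fingers, on their centre line; the grasp point (between the pads) lies arm.grip_depth behind it (arm.grip_depth is the distance from the TCP to the grasp point, in mm); z points along the fingers, y is the direction in which the jaws open and shut (so a half turn about z gives the same grasp; the last joint's range is limited). The gripper opens to 85 mm and grips with 20 to 120 N. Pads are 22 mm wide; open, the fingers measure 114 mm over their backs; the gripper's body (76 mm by 85 mm) begins 54 mm behind the grasp point. The pads swing forward as they close: fully open they stand 13 mm farther back than shut.
Start: joints at [-0.995, 0.385, 0.008, 0, -1.194, -0.259], TCP at [194.72, -593.872, 231.312] pointing down, gripper open.
Joint ranges: [-3.14, 3.14], [-1.21, 2.06], [-1.07, 1.41], [-3.16, 2.05], [-2.99, -0.16], [-3.1, 3.1]. Speed limits (rad/s): [2.79, 2.79, 3.14, 3.14, 3.14, 3.14].

## Interface

Orientations are given as a unit quaternion [x, y, z, w].
In Python, from bench import arm, optics, workorder gives the robot as it stands. The module is installed in compiled form; this text tells all that it offers.
- The arm moves only by the tool play_rows, never from a script. Its arguments are lists of equal length, an entry for each row: "travel": the shift along the tool's x, y, z in m, a list of three; "rotation": the turn, a rotation vector about the tool's x, y, z in rad, a list of three; "grip": the opening, from 0 (shut) to 1 (fully open). In form: {"travel": [[x, y, z], ...], "rotation": [[rx, ry, rz], ...], "grip": [grip, ...]}. A call has 1 to 12 rows; each row shifts and turns the commanded pose from where the row before left it, along the tool's axes as they then stand; what a row does not reach is not made up. A row lasts 1/12 s, in which the tool goes at most 41.7 mm and 7.16 degrees, less where a joint would pass 70% of its speed; a pose out of reach is approached as far as the arm can. A call is refused whole if a number of a shift passes 0.0417 or a number of a turn 0.125, either way. A call with a gripper value outside its range is refused whole. The fingers move at their own pace and stop on an object; the grip force is fixed at half the most. Time passes only in rows, so rows that do not move let the fingers close. It gives the time, the measured TCP pose, the force and the opening at its end, in the units of the state.
- arm.read_state(): the state, without advancing time (a new reading comes with each control period).
- optics.get_image(name): name is "scene" or "top" or "wrist"; returns a dict with "image" (480x640x3 uint8, blue, green, red), "depth" (480x640 float32, mm along the optical axis (not along the pixel's ray), 0 where there is no reading), "camera_matrix" (3x3 intrinsics, pixels), "k1" (the pictures are not rectified: a ray, as slopes to the right and down, at radius r is drawn at 1 + k1 r^2 times it, then the intrinsics apply), "R" (3x3) and "t" (3): a world point X has camera coordinates R X + t; the wrist camera has in their place "hand_eye" (4x4, takes a point from camera to tool coordinates, whose origin is the TCP and whose axes are the flange's). Camera axes: x right, y down, z forward; pixel columns grow to the right and rows downward; lengths in mm; the calibration is good to about 2 mm. A picture is of the moment at which its call begins: read the wrist's pose just before it.
- workorder.job_done(): hands the job in, once; it reports no verdict.
The state is a dict: "clock": time; "joints": joint angles; "joint_vel": joint speeds; "joint_efforts": joint torques, N m; "position": TCP position; "ee_rot": TCP orientation; "contact_force": force on the tool from outside, world axes, zero at the start; "wrist_torque": the same for the moment, N m; "gripper_width": finger opening in mm.
Only numpy, scipy, OpenCV 4.12 (cv2) and the standard library are available. Lean on these libraries where they do the work, as an engineer would, in place of code of your own. Each camera call takes 0.05 s, during which the arm holds its last target. There are 200 camera calls.

## Working session

There is one attempt and no reset: what is moved stays moved. The work goes in short steps, Python scripts to look and compute and a tool call to move; the robot and the scene stay as the last step left them, time stands still between calls to the robot, and variables do not carry over. Pictures are saved under pics/ and viewed, about 8 in all and at most 12, crops included, and the job is handed in when it is done.

Besides the shell and the picture viewer there is one more tool, called after "Call:" as a command line: name --argument value ..., lists and objects as JSON in quotes. play_rows: Moves the arm, as the interface text tells. Its arguments: {"type":"object","properties":{"travel":{"type":"array","items":{"type":"array","items":{"type":"number"}}},"rotation":{"type":"array","items":{"type":"array","items":{"type":"number"}}},"grip":{"type":"array","items":{"type":"number"}}},"required":["travel","rotation","grip"]}

```bash
mkdir -p pics
cat > h.py <<'E'
import numpy as np, cv2
from bench import arm, optics, workorder
from scipy.spatial.transform import Rotation as Ro
def grab(n):
    s=arm.read_state(); d=optics.get_image(n)
    if n=="wrist":
        T=np.eye(4);T[:3,:3]=Ro.from_quat(s["ee_rot"]).as_matrix();T[:3,3]=s["position"]
        M=T@np.array(d["hand_eye"]); d["C"]=M[:3,3]; d["Rw"]=M[:3,:3]
    else:
        R=np.array(d["R"]); d["Rw"]=R.T; d["C"]=-R.T@np.array(d["t"])
    return d
def slopes(d,uv):
    K=np.array(d["camera_matrix"]); uv=np.atleast_2d(uv).astype(float)
    p=(uv-[K[0,2],K[1,2]])/[K[0,0],K[1,1]]; q=p.copy()
    for _ in range(8): q=p/(1+d["k1"]*(q**2).sum(1,keepdims=True))
    return np.c_[q,np.ones(len(q))]
def onplane(d,uv,z):
    r=slopes(d,uv)@d["Rw"].T; return d["C"]+r*((z-d["C"][2])/r[:,2])[:,None]
def cloud(d):
    v,u=np.mgrid[:480,:640]; s=slopes(d,np.c_[u.ravel(),v.ravel()])
    P=(s*d["depth"].reshape(-1,1))@d["Rw"].T+d["C"]; P[d["depth"].ravel()==0]=np.nan
    return P.reshape(480,640,3)
E
python3 - <<'E'
from h import *
s=arm.read_state(); print(s, arm.grip_depth)
for n in("scene","top"):
    d=grab(n); cv2.imwrite(f"pics/{n}0.png",d["image"]); print(n,d["C"],d["k1"],d["camera_matrix"]); np.save(f"{n}0.npy",cloud(d))
    print(d["Rw"].round(3))
E
```

```text
{'clock': 0.0, 'joints': array([-9.95400079e-01,  3.85558047e-01,  6.60355284e-03, -4.95631391e-04,
       -1.19398272e+00, -2.58634918e-01]), 'joint_vel': array([ 1.83322173e-05,  1.72915145e-03, -3.71971549e-04, -1.69473738e-03,
       -1.57609182e-04,  1.47275036e-04]), 'joint_efforts': array([ 1.35684939e-03, -3.92292452e+01,  1.88399005e+01,  4.18631986e+00,
       -4.68023994e-03, -9.97999507e-06]), 'position': array([ 194.53482583, -593.33405681,  230.21246031]), 'ee_rot': array([-1.57628963e-01,  9.87497803e-01,  1.07200047e-03, -2.22972942e-04]), 'contact_force': array([-0.87605255,  0.28691829,  0.97776387]), 'wrist_torque': array([ 0.00459237,  0.01058106, -0.01497243]), 'gripper_width': 85.87462292562282} 18.700000000000003
scene [1097.3744143  -352.68293498 1034.76220352] -0.1175924645397475 [[460.36019797   0.         326.57244969]
 [  0.         460.36019797 235.74603123]
 [  0.           0.           1.        ]]
[[ 0.49   0.703 -0.516]
 [ 0.872 -0.386  0.302]
 [ 0.013 -0.597 -0.802]]
top [ 470.21891809   22.14966894 1269.57941591] -0.11748540543314906 [[463.95428286   0.         322.80686211]
 [  0.         463.95428286 230.20287765]
 [  0.           0.           1.        ]]
[[ 0.012 -0.999  0.041]
 [-1.    -0.013 -0.028]
 [ 0.028 -0.04  -0.999]]
```

View pics/top0.png

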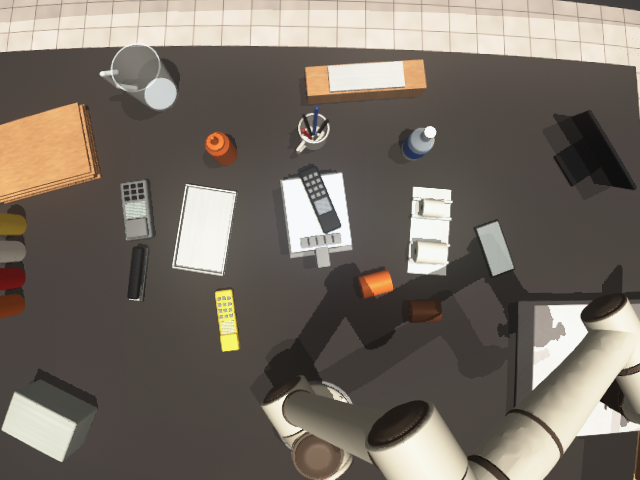

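View pics/scene0.png

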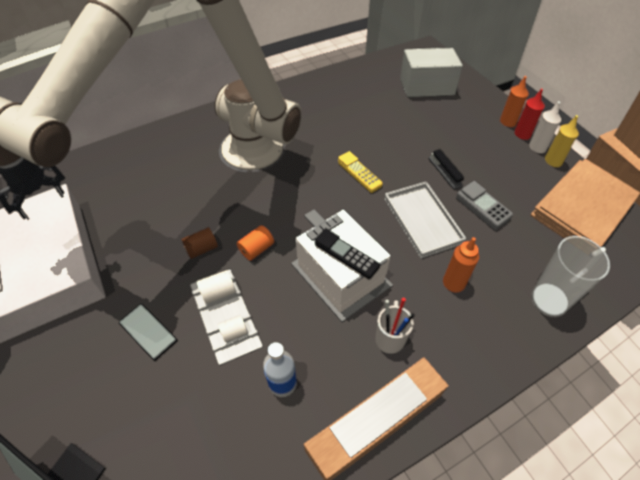

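Both views show the same layout:
- **Printer:** lid at top-view (316,215), with the tab at (322,257) towards the robot.
- **Handset:** the black one is at (320,198) on the lid. The yellow look-alike is at (228,320).
- **Tray:** (205,230).
- **Dock:** (430,230). The white rolls are at (430,252), which looks larger, and (432,208). The orange (376,283) and brown (424,310) ones are decoys.

Next I'll measure these.

Run:
```python
from h import *
P=np.load("top0.npy"); Q=np.load("scene0.npy"); I=cv2.imread("pics/top0.png")
hsv=cv2.cvtColor(I,cv2.COLOR_BGR2HSV)
def rect(m,P,name):
    p=P[m]; p=p[np.isfinite(p[:,0])]; r=cv2.minAreaRect(p[:,:2].astype(np.float32)); c=cv2.boxPoints(r)
    print(name,len(p),"c",np.round(r[0],1),"size",np.round(r[1],1),"ang",round(r[2],1),"z",np.percentile(p[:,2],[5,50,95]).round(1)); return r
v,u=np.mgrid[:480,:640]
def box(a,b,c,d): return (u>=a)&(u<=c)&(v>=b)&(v<=d)
z=P[...,2]; V=hsv[...,2]
print("table z",np.nanmedian(z[350:380,120:180]),np.nanmedian(Q[...,2][280:300,60:100]))
rect(box(270,160,360,270)&(V>150)&(z>110)&(z<140),P,"lid white")
rect(box(270,160,360,270)&(z>110)&(z<140),P,"lid+tab")
rect(box(300,248,345,275)&(z>110)&(z<140),P,"tab")
hs=box(295,160,345,240)&(z>138)
rect(hs,P,"handset"); rect(hs&(z>153.),P,"handset thick")
rect(box(295,228,345,250)&(z>131)&(V<190)&(V>60),P,"latch")
rect(box(165,175,245,280)&(V>130)&(z>15)&(z<60),P,"tray rim")
rect(box(165,175,245,280)&(V>130)&(z<60)&(z>-3),P,"tray all")
rect(box(400,180,460,280)&(V>130)&(z<14)&(z>2),P,"dock")
rect(box(400,230,460,272)&(V>100)&(z>35),P,"near roll")
rect(box(400,190,460,225)&(V>100)&(z>30),P,"far roll")
for name,(a,b,c,d) in dict(squeeze=(195,125,245,170),water=(395,120,440,165),mug=(290,100,335,155),phone=(470,215,520,280),term=(115,175,155,245)).items():
    rect(box(a,b,c,d)&(z>12 if name!="phone" else z>4),P,name)
rows=[]
c=np.vstack([I[150:290,150:470]]); cv2.imwrite("pics/crop1.png",cv2.resize(c,None,fx=2.4,fy=2.4,interpolation=cv2.INTER_CUBIC))
```

```text
table z -0.26845985080012724 70.42958628039798
lid white 3399 c [539.1   3.6] size [226.3 150.3] ang 8.5 z [124.1 127.9 135.3]
lid+tab 3528 c [540.5   3.8] size [230.9 150.3] ang 8.6 z [124.1 128.  135.7]
tab 296 c [449.1   9.8] size [46.8 71.5] ang 0.7 z [124.9 128.2 132.2]
handset 1345 c [581.8  -0.9] size [184.   92.1] ang 4.5 z [144.6 150.6 159.2]
handset thick 404 c [589.7  -1.2] size [157.   45.9] ang 23.1 z [153.3 157.  161.1]
latch 299 c [495.7  -2.8] size [46.1 97.7] ang 20.7 z [131.7 135.9 157.8]
tray rim 490 c [519.5 308.2] size [141.2 229.9] ang 81.7 z [19.6 24.2 28.4]
tray all 4268 c [518.3 311.9] size [148.3 233.3] ang 81.7 z [ 0.6  5.1 24.5]
dock 1766 c [ 524. -310.] size [115.9 240.8] ang 86.3 z [ 2.6  5.9 10. ]
near roll 683 c [ 464.2 -299. ] size [80.6 60. ] ang 86.5 z [48.1 67.  73.6]
far roll 388 c [ 584.3 -306.8] size [57.2 47.1] ang 86.9 z [37.8 52.8 58.2]
squeeze 710 c [727.7 255.8] size [59.9 59.5] ang 72.4 z [ 31.2 134.7 170.8]
water 784 c [ 747.5 -256. ] size [63.2 55.6] ang 46.7 z [ 31.3 131.4 200.6]
mug 881 c [804.4  13.1] size [ 78.8 174.4] ang 79.0 z [ 18.8  78.7 153.9]
phone 1380 c [ 479.7 -498.4] size [180.8 148.9] ang 1.9 z [ 4.6  8.7 13.1]
term 1670 c [569.3 495.1] size [161.1  77.9] ang 7.9 z [22.6 30.7 44.4]
```

View pics/crop1.png

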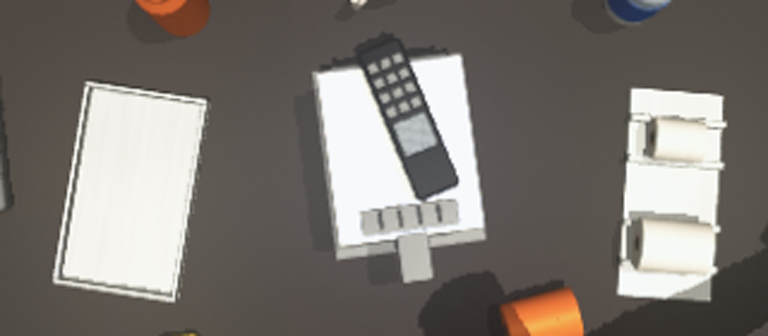

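The crop shows the wide, thick roll in the near cradle. It measures 80x60 mm at world (464,-299). The narrow one measures 57x47 at (584,-307) and stays. The black handset is the keyed object on the lid, and the tray is empty. Next I'll get the handset axis and a move calculator.

```bash
cat > go.py <<'E'
from h import *
import sys
# usage: go.py x y z yaw(deg of tool y, mod 180)  -> tool-axis shift (now axes) and turn about tool z
s=arm.read_state(); R=Ro.from_quat(s["ee_rot"]).as_matrix(); p=s["position"]
yaw=np.degrees(np.arctan2(R[1,1],R[0,1]))
print("clk",round(s["clock"],2),"pos",p.round(1),"yaw",round(yaw,1),"tilt",np.degrees(np.arccos(-R[2,2])).round(2),"F",s["contact_force"].round(1),"w",round(s["gripper_width"],1),"j6",s["joints"].round(2))
if len(sys.argv)>4:
    g=list(map(float,sys.argv[1:5])); d=R.T@(np.array(g[:3])-p)
    dy=(g[3]-yaw+90)%180-90
    print("shift tool xyz",d.round(1),"turn about tool z rad",round(-np.radians(dy),3))
    c,sn=np.cos(np.radians(dy)),np.sin(np.radians(dy)); Rt=Ro.from_rotvec([0,0,np.radians(dy)]).as_matrix()@R
    print("after turning: shift",(Rt.T@(np.array(g[:3])-p)).round(1))
E
python3 - <<'E'
from h import *
I=cv2.imread("pics/top0.png"); P=np.load("top0.npy"); hsv=cv2.cvtColor(I,cv2.COLOR_BGR2HSV)
m=np.zeros((480,640),np.uint8); V=hsv[...,2]; z=P[...,2]
m[160:235,295:345]=((V<90)&(z>120))[160:235,295:345]
m=cv2.morphologyEx(m,cv2.MORPH_CLOSE,np.ones((7,7)))
cs,_=cv2.findContours(m,cv2.RETR_EXTERNAL,cv2.CHAIN_APPROX_NONE); c=max(cs,key=cv2.contourArea)[:,0]
d=grab("top"); p=onplane(d,c,150)[:,:2].astype(np.float32); r=cv2.minAreaRect(p); print(r)
f=np.zeros_like(m); cv2.drawContours(f,[c[:,None]],-1,1,-1); q=P[f>0]; q=q[q[:,2]>140]
r0=np.array(r[0]); 
for a in [r[2],r[2]+90]:
    ax=np.array([np.cos(np.radians(a)),np.sin(np.radians(a))]); t=(q[:,:2]-r0)@ax
    if np.ptp(t)>130:
        for lo in range(-90,90,20):
            k=(t>lo)&(t<lo+20)
            if k.sum()>5: print("along",a,lo,np.median(q[k,2]).round(1))
print(np.array(grab("wrist")["hand_eye"]).round(3))
E
python3 go.py 582 -1 250 111
```

```text
((594.4134521484375, -5.431251525878906), (162.17398071289062, 58.710479736328125), 24.28448486328125)
along 24.28448486328125 -90 157.2
along 24.28448486328125 -70 157.7
along 24.28448486328125 -50 155.8
along 24.28448486328125 -30 150.0
along 24.28448486328125 -10 149.9
along 24.28448486328125 10 149.8
along 24.28448486328125 30 149.8
along 24.28448486328125 50 149.7
along 24.28448486328125 70 148.7
[[ 0.00000e+00 -9.66000e-01 -2.58000e-01  6.42560e+01]
 [ 1.00000e+00 -0.00000e+00  1.00000e-03  8.23000e-01]
 [-1.00000e-03 -2.58000e-01  9.66000e-01 -1.41898e+02]
 [ 0.00000e+00  0.00000e+00  0.00000e+00  1.00000e+00]]
clk 0.2 pos [ 194.6 -593.6  230.6] yaw 108.1 tilt 0.07 F [-0.  -0.4 -0.4] w 85.4 j6 [-1.    0.39  0.01 -0.   -1.19 -0.26]
shift tool xyz [-552.7  442.5  -18.8] turn about tool z rad -0.05
after turning: shift [-574.   414.4  -18.9]
```

The handset's thick end faces the robot. Its centre is about (592,-3) and its axis about 23°. Moving above it now.

Call:
play_rows --travel '[[-0.012,0.009,-0.005],[-0.023,0.018,-0.003],[-0.024,0.019,-0.003],[-0.024,0.019,-0.002],[-0.024,0.019,-0.002],[-0.024,0.019,-0.002],[-0.024,0.019,-0.002],[-0.024,0.019,-0.002],[-0.024,0.019,-0.002],[-0.024,0.019,-0.002],[-0.024,0.019,-0.002],[-0.024,0.019,-0.002]]' --rotation '[[0,0,0],[0,0,0],[0,0,0],[0,0,0],[0,0,0],[0,0,0],[0,0,0],[0,0,0],[0,0,0],[0,0,0],[0,0,0],[0,0,0]]' --grip '[1,1,1,1,1,1,1,1,1,1,1,1]'

```text
clock: 1.2
position: [388.9, -300.1, 260.8]
ee_rot: [-0.158, 0.987, -0.0, 0.0]
contact_force: [-0.2, 0.3, -0.2]
gripper_width: 85.2
```

Call:
play_rows --travel '[[-0.024,0.019,-0.002],[-0.024,0.019,-0.002],[-0.024,0.019,-0.002],[-0.024,0.019,-0.002],[-0.024,0.019,-0.002],[-0.024,0.019,-0.002],[-0.024,0.019,-0.002],[-0.024,0.019,0],[-0.024,0.019,0],[-0.024,0.019,0],[-0.024,0.019,0],[-0.015,0.012,0]]' --rotation '[[0,0,0],[0,0,0],[0,0,0],[0,0,0],[0,0,0],[0,0,0],[0,0,0],[0,0,0],[0,0,0],[0,0,-0.05],[0,0,-0.05],[0,0,-0.05]]' --grip '[1,1,1,1,1,1,1,1,1,1,1,1]'

```text
clock: 2.2
position: [582.6, -0.5, 274.2]
ee_rot: [-0.233, 0.972, 0.0, 0.0]
contact_force: [0.3, -1.0, -0.4]
gripper_width: 85.2
```

```bash
python3 go.py 592 -3 260 113
python3 - <<'E'
from h import *
d=grab("wrist"); np.save("w1.npy",cloud(d)); cv2.imwrite("pics/w1.png",d["image"]); P=cloud(d); print(d["C"])
V=d["image"].max(2); z=P[...,2]
m=((V<95)&(z>135)).astype(np.uint8); m=cv2.morphologyEx(m,cv2.MORPH_CLOSE,np.ones((15,15)))
cs,_=cv2.findContours(m,cv2.RETR_EXTERNAL,cv2.CHAIN_APPROX_NONE)
for c in sorted(cs,key=cv2.contourArea)[-3:]:
    print(cv2.boundingRect(c)); print(cv2.minAreaRect(onplane(d,c[:,0],150)[:,:2].astype(np.float32)))
E
```

```text
clk 2.2 pos [ 5.826e+02 -5.000e-01  2.742e+02] yaw 117.0 tilt 0.02 F [ 0.3 -1.  -0.4] w 85.2 j6 [ 0.28  0.29 -0.03 -0.   -1.26 -1.38]
shift tool xyz [-7.2 -6.5 14.2] turn about tool z rad 0.07
after turning: shift [-7.6 -6.  14.2]
[525.13747218 -29.06219663 416.05278851]
(410, 120, 11, 23)
((489.997802734375, 25.010923385620117), (15.872506141662598, 3.116863965988159), 7.603628635406494)
(288, 94, 71, 239)
((579.7538452148438, -3.968414306640625), (185.23072814941406, 46.76969528198242), 23.478797912597656)
(0, 290, 640, 190)
((717.8729248046875, 63.525848388671875), (196.41673278808594, 613.1736450195312), 26.919300079345703)
```

View pics/w1.png

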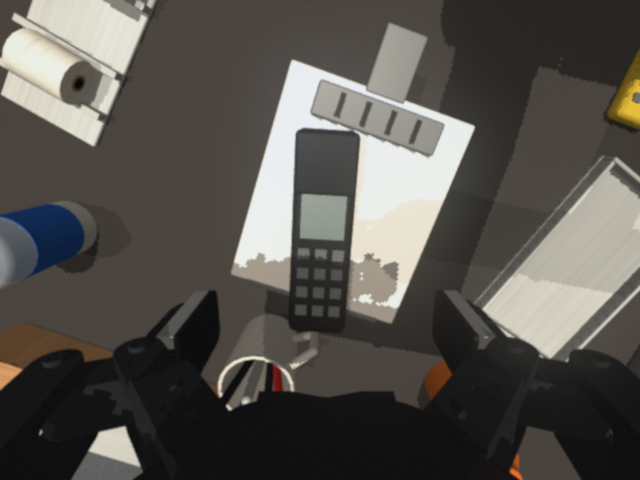

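Picture 4 (wrist): the handset sits at columns 290-360 and rows 128-332, nearly aligned with the tool. The lid corners are (292,60), (474,125), (393,323) and (232,273). The tab is at (398,62) and the latch bar at (378,117).

```bash
python3 - <<'E'
from h import *
d=grab("wrist")
a=onplane(d,[(298,130),(358,131)],157); b=onplane(d,[(346,331),(290,330)],149)
print("handset ends",a.mean(0).round(1),b.mean(0).round(1),"c",((a.mean(0)+b.mean(0))/2).round(1),"len",np.linalg.norm((a.mean(0)-b.mean(0))[:2]).round(1),"ang",np.degrees(np.arctan2(*(b.mean(0)-a.mean(0))[[1,0]])).round(1),"w",np.linalg.norm(a[0]-a[1]).round(1))
l=onplane(d,[(292,60),(474,125),(393,323),(232,273)],128); print("lid",l.round(1)[:,:2],"c",l.mean(0).round(1),"front ang",np.degrees(np.arctan2(*(l[0]-l[1])[:2]*[-1,1])).round(1))
print("tab end mid",onplane(d,[(408,33),(385,92)],128).round(1))
E
python3 go.py 585 -3 260 113
```

```text
handset ends [519.2 -28.9 157. ] [664.6  36.9 149. ] c [591.9   4.  153. ] len 159.5 ang 24.3 w 41.7
lid [[486.2 -75.6]
 [463.2  69.2]
 [638.3  98.1]
 [660.2 -48.5]] c [561.9  10.8 128. ] front ang -171.0
tab end mid [[431.4  -8.7 128. ]
 [474.   -3.7 128. ]]
clk 2.3 pos [ 5.825e+02 -4.000e-01  2.738e+02] yaw 117.0 tilt 0.03 F [-0.  -0.   0.4] w 85.4 j6 [ 0.28  0.29 -0.03 -0.   -1.26 -1.38]
shift tool xyz [-1.  -3.5 13.8] turn about tool z rad 0.069
after turning: shift [-1.3 -3.4 13.8]
```

Call:
play_rows --travel '[[0,0,0.012],[-0.004,0,0.02],[-0.004,-0.001,0.025],[0,0,0.025],[0,0,0.025],[0,0,0.02],[0,0,0.01],[0,0,0.005],[0,0,0]]' --rotation '[[0,0,0.052],[0,0,0],[0,0,0],[0,0,0],[0,0,0],[0,0,0],[0,0,0],[0,0,0],[0,0,0]]' --grip '[1,1,1,1,1,1,1,1,1]'

```text
clock: 3.05
position: [589.0, -1.3, 132.0]
ee_rot: [-0.206, 0.979, -0.0, -0.001]
contact_force: [-0.2, 0.8, -0.6]
gripper_width: 85.6
```

Call:
play_rows --travel '[[0,0,0],[0,0,0],[0,0,0],[0,0,0],[0,0,0],[0,0,0]]' --rotation '[[0,0,0],[0,0,0],[0,0,0],[0,0,0],[0,0,0],[0,0,0]]' --grip '[0,0,0,0,0,0]'

```text
clock: 3.55
position: [590.3, -0.8, 134.1]
ee_rot: [-0.206, 0.979, -0.0, 0.001]
contact_force: [-0.6, 0.9, 5.9]
gripper_width: 46.2
```

Gripped (46 mm). Lifting and turning, then across to the tray.

Call:
play_rows --travel '[[0,0,-0.005],[0,0,-0.012],[0,0,-0.02],[0,0,-0.02],[0,0,-0.02],[0,0,-0.02],[0,0,-0.008],[0,0,0]]' --rotation '[[0,0,0],[0,0,0.04],[0,0,0.1],[0,0,0.12],[0,0,0.12],[0,0,0.11],[0,0,0.054],[0,0,0.02]]' --grip '[0,0,0,0,0,0,0,0]'

```text
clock: 4.22
position: [590.3, -0.9, 239.6]
ee_rot: [0.075, 0.997, 0.001, 0.002]
contact_force: [-0.3, 0.4, -1.6]
gripper_width: 46.4
```

Call:
play_rows --travel '[[0.006,0.015,0],[0.009,0.023,0],[0.01,0.026,0],[0.01,0.026,0],[0.01,0.026,0],[0.01,0.026,0],[0.01,0.026,0],[0.01,0.026,0],[0.01,0.026,0],[0.01,0.026,0],[0.01,0.026,0],[0.009,0.024,0]]' --rotation '[[0,0,0],[0,0,0],[0,0,0],[0,0,0],[0,0,0],[0,0,0],[0,0,0],[0,0,0],[0,0,0],[0,0,0],[0,0,0],[0,0,0]]' --grip '[0,0,0,0,0,0,0,0,0,0,0,0]'

```text
clock: 5.22
position: [519.4, 309.7, 235.5]
ee_rot: [0.074, 0.997, -0.001, -0.001]
contact_force: [0.7, 0.2, -1.9]
gripper_width: 46.3
```

```bash
python3 go.py 519.5 308.2 20 81.7
python3 - <<'E'
from h import *
d=grab("wrist"); cv2.imwrite("pics/w2.png",d["image"]); P=cloud(d)
p=P[(P[...,2]>100)&(P[...,2]<260)&(d["image"].max(2)<250)]; print(len(p),np.percentile(p[:,2],[1,5,25,50,75,95]))
E
```

```text
clk 5.22 pos [519.4 309.7 235.5] yaw 81.5 tilt 0.19 F [ 0.7  0.2 -1.9] w 46.3 j6 [ 0.8   0.35 -0.04 -0.   -1.19 -2.52]
shift tool xyz [ -0.9  -1.  215.5] turn about tool z rad -0.003
after turning: shift [ -0.9  -1.  215.5]
43234 [102.43558305 111.65904313 250.27575703 251.76980277 258.58552983
 259.49006493]
```

View pics/w2.png

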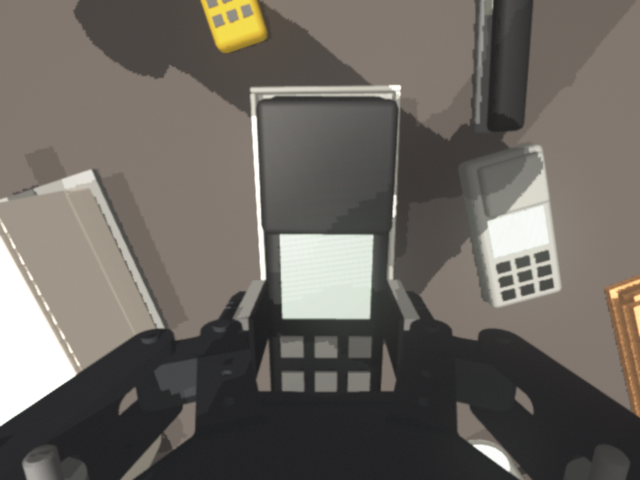

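Picture 5: the handset is level and keys up over the tray, inside the tray's outline. Its underside is about 5.7 mm below the TCP, so the set-down is at TCP z of about 11.

Call:
play_rows --travel '[[0,0,0.015],[-0.001,-0.001,0.03],[0,0,0.035],[0,0,0.035],[0,0,0.035],[0,0,0.03],[0,0,0.02],[0,0,0.01],[0,0,0.006],[0,0,0.003],[0,0,0.002],[0,0,0]]' --rotation '[[0,0,0],[0,0,0],[0,0,0],[0,0,0],[0,0,0],[0,0,0],[0,0,0],[0,0,0],[0,0,0],[0,0,0],[0,0,0],[0,0,0]]' --grip '[0,0,0,0,0,0,0,0,0,0,0,0]'

```text
clock: 6.27
position: [522.1, 308.0, 17.2]
ee_rot: [0.074, 0.997, 0.001, 0.001]
contact_force: [0.3, 0.9, -1.3]
gripper_width: 46.7
```

Call:
play_rows --travel '[[0,0,0.003],[0,0,0.0015],[0,0,0.0015],[0,0,0]]' --rotation '[[0,0,0],[0,0,0],[0,0,0],[0,0,0]]' --grip '[0,0,0,0]'

```text
clock: 6.6
position: [521.8, 307.8, 11.1]
ee_rot: [0.074, 0.997, 0.0, 0.0]
contact_force: [-1.7, -0.4, 2.0]
gripper_width: 46.6
```

Call:
play_rows --travel '[[0,0,0.0005],[0,0,0],[0,0,0],[0,0,0],[0,0,0]]' --rotation '[[0,0,0],[0,0,0],[0,0,0],[0,0,0],[0,0,0]]' --grip '[0.6,0.7,0.8,0.8,0.8]'

```text
clock: 7.02
position: [521.7, 307.6, 9.9]
ee_rot: [0.075, 0.997, 0.0, 0.0]
contact_force: [0.8, 0.1, 0.1]
gripper_width: 68.2
```

Call:
play_rows --travel '[[0,0,-0.01],[0,0,-0.025],[0,0,-0.035],[0,0,-0.04],[0,0,-0.04],[0,0,-0.03],[0,0,-0.01],[0,0,0]]' --rotation '[[0,0,0],[0,0,0],[0,0,0],[0,0,0],[0,0,0],[0,0,0],[0,0,0],[0,0,0]]' --grip '[0.8,0.8,0.8,0.8,0.8,0.8,0.8,0.8]'

```text
clock: 7.68
position: [523.0, 308.6, 204.6]
ee_rot: [0.074, 0.997, 0.003, 0.003]
contact_force: [0.1, -0.1, -0.7]
gripper_width: 68.5
```

```bash
python3 go.py 440 -12 190 99
python3 - <<'E'
from h import *
d=grab("top"); cv2.imwrite("pics/top1.png",d["image"]); np.save("top1.npy",cloud(d)); P=cloud(d); I=d["image"]; z=P[...,2]
V=I.max(2); v,u=np.mgrid[:480,:640]
def rect(m,n):
    p=P[m]; p=p[np.isfinite(p[:,0])]; r=cv2.minAreaRect(p[:,:2].astype(np.float32)); print(n,len(p),np.round(r[0],1),np.round(r[1],1),round(r[2],1),np.percentile(p[:,2],[5,50,95]).round(1))
b=(u>270)&(u<360)&(v>165)&(v<272)&(z>118)&(z<142)
rect(b,"lid+tab")
# tab: along axis beyond the lid edge
a=np.radians(8.8); ex=np.array([np.cos(a),np.sin(a)]); ey=np.array([-ex[1],ex[0]])
p=P[b]; t=(p[:,:2]-[563,8])@ex; w=(p[:,:2]-[563,8])@ey
k=(t<-96); print("tab t",np.percentile(t[k],[0,50,100]),"w",np.percentile(w[k],[0,3,50,97,100]),"z",np.median(p[k,2]))
k=(t>-80)&(t<80); print("lid w",np.percentile(w[k],[0,1,99,100]),"t max",np.percentile(t,[0,.3,99.7,100]))
k=p[:,2]>132.5; print("latch", np.percentile(t[k],[2,50,98]),np.percentile(w[k],[2,50,98]),p[k,2].mean())
E
```

```text
clk 7.68 pos [523.  308.6 204.6] yaw 81.5 tilt 0.5 F [ 0.1 -0.1 -0.7] w 68.5 j6 [ 0.8   0.37 -0.08  0.   -1.11 -2.52]
shift tool xyz [  34.6 -329.5   12.3] turn about tool z rad -0.306
after turning: shift [ 132.2 -303.8   11.9]
lid+tab 4722 [540.6   4. ] [231.5 150.1] 8.5 [124.1 127.9 134.5]
tab t [-138.46570264 -117.17149674  -96.28401963] w [-15.66726573 -14.44845597   0.48218112  15.43192085  16.07963567] z 128.23944367602758
lid w [-76.16278939 -73.94883033  72.80801464  74.51108513] t max [-138.46570264 -135.47833651   91.59084895   92.96338244]
latch [-91.033175   -71.65870583  61.75744554] [-57.10873651  -1.10548951  48.68630835] 135.05671383738877
```

Handset released flat in the tray. The printer origin is about (563,8) with yaw about 8.7°, so the tab pinch point is (443.4,-10.3,124). Going above it.

Call:
play_rows --travel '[[0,0,0.003],[0,0,0.003],[0,0,0.003],[0.005,-0.013,0.003],[0.0102,-0.0244,0.003],[0.0102,-0.0244,0.003],[0.0102,-0.0244,0.003],[0.0102,-0.0244,0.003],[0.0102,-0.0244,0.003],[0.0102,-0.0244,0.003],[0.0102,-0.0244,0.003],[0.0102,-0.0244,0.003]]' --rotation '[[0,0,-0.1],[0,0,-0.1],[0,0,-0.1],[0,0,0],[0,0,0],[0,0,0],[0,0,0],[0,0,0],[0,0,0],[0,0,0],[0,0,0],[0,0,0]]' --grip '[0.8,0.8,0.8,0.8,0.8,0.8,0.8,0.8,0.8,0.8,0.8,0.8]'

```text
clock: 8.73
position: [465.3, 86.9, 161.6]
ee_rot: [-0.075, 0.997, -0.001, -0.002]
contact_force: [0.3, 0.6, 0.1]
gripper_width: 68.0
```

Call:
play_rows --travel '[[0.0102,-0.0244,0.003],[0.0102,-0.0244,0],[0.0102,-0.0244,0],[0.008,-0.02,0],[0,0,0],[0,0,0]]' --rotation '[[0,0,0],[0,0,0],[0,0,0],[0,0,0],[0,0,0],[0,0,0]]' --grip '[0.8,0.8,0.8,0.8,0.8,0.8]'

```text
clock: 9.23
position: [441.7, -10.4, 159.3]
ee_rot: [-0.074, 0.997, -0.0, -0.002]
contact_force: [-0.5, -0.1, 0.9]
gripper_width: 68.1
```

```bash
python3 go.py 443.4 -10.3 105 98.7
python3 - <<'E'
from h import *
d=grab("wrist"); cv2.imwrite("pics/w3.png",d["image"])
P=cloud(d); z=P[...,2]
a=np.radians(8.7); ex=np.array([np.cos(a),np.sin(a)]); ey=np.array([-ex[1],ex[0]])
m=(z>118)&(z<140); p=P[m]; t=(p[:,:2]-[563,8])@ex; w=(p[:,:2]-[563,8])@ey
k=(t<-96)&(t>-140)&(abs(w)<30); print(k.sum(),"t",np.percentile(t[k],[1,99]).round(1),"w",np.percentile(w[k],[1,50,99]).round(1),"z",np.median(p[k,2]).round(1))
E
```

```text
clk 9.23 pos [441.7 -10.4 159.3] yaw 98.5 tilt 0.21 F [-0.5 -0.1  0.9] w 68.1 j6 [ 0.35  0.15 -0.52 -0.   -0.9  -1.77]
shift tool xyz [-1.9 -0.2 54.3] turn about tool z rad -0.003
after turning: shift [-1.9 -0.2 54.3]
4765 t [-137.4  -96.5] w [-14.3   1.1  16.9] z 128.1
```

View pics/w3.png

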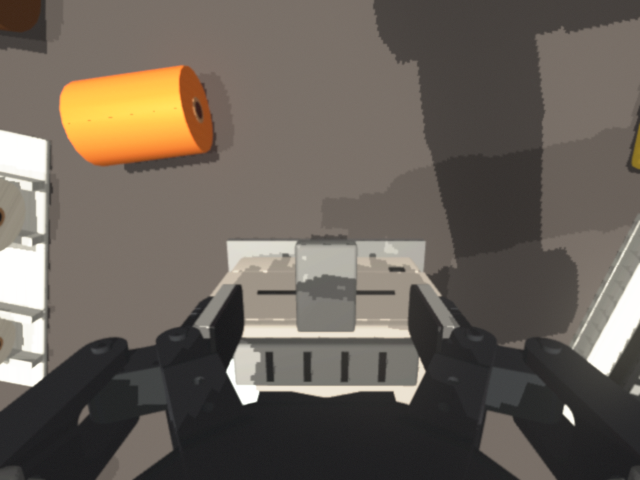

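Picture 6: the tab at (326,290) is centred between the fingers at (225,340) and (430,340). The orange decoy at (135,115) is well clear. Lowering and pinching.

Call:
play_rows --travel '[[-0.002,0.001,0.012],[0,0,0.018],[0,0,0.016],[0,0,0.007],[0,0,0],[0,0,0],[0,0,0],[0,0,0],[0,0,0],[0,0,0],[0,0,0]]' --rotation '[[0,0,0],[0,0,0],[0,0,0],[0,0,0],[0,0,0],[0,0,0],[0,0,0],[0,0,0],[0,0,0],[0,0,0],[0,0,0]]' --grip '[0.8,0.8,0.8,0.8,0.8,0,0,0,0,0,0]'

```text
clock: 10.2
position: [445.9, -9.5, 109.3]
ee_rot: [-0.076, 0.997, -0.001, 0.001]
contact_force: [2.4, -9.9, 1.1]
gripper_width: 30.6
```

```bash
python3 go.py
python3 - <<'E'
import numpy as np
# arc of grasp point, tool axes for yaw 98.7: tool x = -printer x, tool z = -up. relative to start
R=206.04; a0=0.0194
N=22; th=np.linspace(0,1.62,N+1)
x=85-R*np.cos(a0+th); z=120+R*np.sin(a0+th)
dx=-np.diff(x)/1000; dz=-np.diff(z)/1000
print([[round(a,4),0,round(b,4)] for a,b in zip(dx,dz)])
E
```

```text
clk 10.2 pos [445.9  -9.5 109.3] yaw 98.7 tilt 0.19 F [ 2.4 -9.9  1.1] w 30.6 j6 [ 0.35  0.22 -0.59  0.   -0.76 -1.77]
[[np.float64(-0.0009), 0, np.float64(-0.0151)], [np.float64(-0.002), 0, np.float64(-0.015)], [np.float64(-0.0031), 0, np.float64(-0.0149)], [np.float64(-0.0042), 0, np.float64(-0.0146)], [np.float64(-0.0052), 0, np.float64(-0.0142)], [np.float64(-0.0062), 0, np.float64(-0.0138)], [np.float64(-0.0072), 0, np.float64(-0.0133)], [np.float64(-0.0082), 0, np.float64(-0.0128)], [np.float64(-0.0091), 0, np.float64(-0.0121)], [np.float64(-0.01), 0, np.float64(-0.0114)], [np.float64(-0.0108), 0, np.float64(-0.0106)], [np.float64(-0.0116), 0, np.float64(-0.0098)], [np.float64(-0.0122), 0, np.float64(-0.0089)], [np.float64(-0.0129), 0, np.float64(-0.008)], [np.float64(-0.0134), 0, np.float64(-0.0071)], [np.float64(-0.0139), 0, np.float64(-0.006)], [np.float64(-0.0143), 0, np.float64(-0.005)], [np.float64(-0.0146), 0, np.float64(-0.0039)], [np.float64(-0.0149), 0, np.float64(-0.0029)], [np.float64(-0.0151), 0, np.float64(-0.0017)], [np.float64(-0.0152), 0, np.float64(-0.0006)], [np.float64(-0.0152), 0, np.float64(0.0005)]]
```

Call:
play_rows --travel '[[-0.0005,-0.0005,-0.008],[-0.0004,-0.0005,-0.007],[-0.002,0,-0.015],[-0.0031,0,-0.0149],[-0.0042,0,-0.0146],[-0.0052,0,-0.0142],[-0.0062,0,-0.0138],[-0.0072,0,-0.0133],[-0.0082,0,-0.0128],[-0.0091,0,-0.0121],[-0.01,0,-0.0114],[-0.0108,0,-0.0106]]' --rotation '[[0,0,0],[0,0,0],[0,0,0],[0,0,0],[0,0,0],[0,0,0],[0,0,0],[0,0,0],[0,0,0],[0,0,0],[0,0,0],[0,0,0]]' --grip '[0,0,0,0,0,0,0,0,0,0,0,0]'

```text
clock: 11.2
position: [510.7, -0.1, 253.9]
ee_rot: [-0.075, 0.997, -0.001, -0.002]
contact_force: [7.1, -5.5, -14.4]
gripper_width: 30.6
```

```bash
python3 go.py
python3 - <<'E'
from h import *
s=arm.read_state(); a=np.radians(8.7); p=s["position"]-[563,8,0]; x=p[0]*np.cos(a)+p[1]*np.sin(a); z=p[2]+18.7
print("grasp printer x,z",x,z,"r",np.hypot(x-85,z-120),"ang",np.arctan2(z-120,85-x))
E
```

```text
clk 11.2 pos [ 5.107e+02 -1.000e-01  2.539e+02] yaw 98.6 tilt 0.21 F [  7.1  -5.5 -14.4] w 30.6 j6 [ 0.32  0.17 -0.23  0.   -1.17 -1.74]
grasp printer x,z -52.95177826927124 272.61827627409605 r 205.72562159471164 ang 0.8358302757909849
```

Call:
play_rows --travel '[[-0.0126,0,-0.0088],[-0.0132,0,-0.0079],[-0.0129,0,-0.008],[-0.0134,0,-0.0071],[-0.0139,0,-0.006],[-0.0143,0,-0.005],[-0.0146,0,-0.0039],[-0.0149,0,-0.0029],[-0.0151,0,-0.0017],[-0.0152,0,-0.0006],[-0.0152,0,0.0005],[-0.008,0,0.0005]]' --rotation '[[0,0,0],[0,0,0],[0,0,0],[0,0,0],[0,0,0],[0,0,0],[0,0,0],[0,0,0],[0,0,0],[0,0,0],[0,0,0],[0,0,0]]' --grip '[0,0,0,0,0,0,0,0,0,0,0,0]'

```text
clock: 12.2
position: [670.8, 23.6, 304.2]
ee_rot: [-0.074, 0.997, -0.001, -0.005]
contact_force: [-3.5, -4.8, -4.8]
gripper_width: 28.4
```

```bash
python3 go.py
python3 - <<'E'
from h import *
s=arm.read_state(); a=np.radians(8.7); p=s["position"]-[563,8,0]; x=p[0]*np.cos(a)+p[1]*np.sin(a); z=p[2]+18.7
print("grasp printer x,z",x,z,"r",np.hypot(x-85,z-120),"ang",np.arctan2(z-120,85-x))
E
```

```text
clk 12.2 pos [670.8  23.6 304.2] yaw 98.5 tilt 0.61 F [-3.5 -4.8 -4.8] w 28.4 j6 [ 0.28  0.44  0.27  0.   -1.41 -1.7 ]
grasp printer x,z 108.88371545266091 322.9378988387887 r 204.33850016315114 ang 1.6879472031981557
```

Lid at about 1.67 rad. Releasing the tab, lifting clear, turning, and heading for the wide roll.

Call:
play_rows --travel '[[0,0,0],[0,0,0],[0,0,0],[0,0,0],[0,0,-0.01],[0,0,-0.025],[0,0,-0.03],[0,0,-0.015],[0,0,0],[0,0,0],[0,0,0],[0,0,0]]' --rotation '[[0,0,0],[0,0,0],[0,0,0],[0,0,0],[0,0,0],[0,0,0],[0,0,0],[0,0,-0.05],[0,0,-0.11],[0,0,-0.12],[0,0,-0.12],[0,0,-0.12]]' --grip '[0.7,0.7,0.7,0.7,0.7,0.7,0.7,1,1,1,1,1]'

```text
clock: 13.2
position: [672.5, 25.8, 388.3]
ee_rot: [-0.332, 0.943, -0.0, 0.001]
contact_force: [1.1, 1.2, 0.3]
gripper_width: 85.3
```

Call:
play_rows --travel '[[0,0,0],[0,0,0],[0,0,0],[0,0,0],[0,0,0],[0,0,0],[0,0,0],[0,0,0],[0.012,0.007,0],[0.02,0.011,0],[0.024,0.0134,0.005],[0.024,0.0134,0.01]]' --rotation '[[0,0,-0.12],[0,0,-0.12],[0,0,-0.12],[0,0,-0.12],[0,0,-0.12],[0,0,-0.12],[0,0,-0.08],[0,0,-0.04],[0,0,0],[0,0,0],[0,0,0],[0,0,0]]' --grip '[1,1,1,1,1,1,1,1,1,1,1,1]'

```text
clock: 14.2
position: [622.6, -52.5, 373.8]
ee_rot: [-0.686, 0.728, -0.002, 0.002]
contact_force: [-0.5, -1.2, 0.4]
gripper_width: 85.3
```

```bash
python3 go.py 464.2 -299 170 176.5
```

```text
clk 14.2 pos [622.6 -52.5 373.8] yaw 176.6 tilt 0.28 F [-0.5 -1.2  0.4] w 85.3 j6 [ 0.17  0.33  0.27  0.   -1.51 -0.23]
shift tool xyz [255.6 144.4 203.1] turn about tool z rad 0.001
after turning: shift [255.8 144.  203.1]
```

Call:
play_rows --travel '[[0.026,0.0145,0.018],[0.026,0.0145,0.02],[0.026,0.0145,0.022],[0.026,0.0145,0.022],[0.026,0.0145,0.022],[0.026,0.0145,0.022],[0.026,0.0145,0.022],[0.026,0.0145,0.022],[0.025,0.0145,0.02],[0.015,0.0085,0.008],[0.007,0.004,0.004],[0,0,0]]' --rotation '[[0,0,0],[0,0,0],[0,0,0],[0,0,0],[0,0,0],[0,0,0],[0,0,0],[0,0,0],[0,0,0],[0,0,0],[0,0,0],[0,0,0]]' --grip '[1,1,1,1,1,1,1,1,1,1,1,1]'

```text
clock: 15.2
position: [463.8, -298.7, 169.6]
ee_rot: [-0.685, 0.729, 0.0, -0.0]
contact_force: [-0.7, -0.0, -0.1]
gripper_width: 85.4
```

```bash
python3 go.py 464.2 -299 23 176.5
python3 - <<'E'
from h import *
d=grab("wrist"); cv2.imwrite("pics/w4.png",d["image"]); P=cloud(d); z=P[...,2]
m=(z>50)&(z<85)&(abs(P[...,0]-464)<50)&(abs(P[...,1]+299)<60)&(d["image"].max(2)>100); p=P[m]
r=cv2.minAreaRect(p[:,:2].astype(np.float32)); print(r,np.percentile(p[:,2],[50,99]))
k=p[:,2]>np.percentile(p[:,2],99)-3; r=cv2.minAreaRect(p[k][:,:2].astype(np.float32)); print("ridge",r)
d=grab("scene"); cv2.imwrite("pics/s1.png",d["image"])
E
```

```text
clk 15.2 pos [ 463.8 -298.7  169.6] yaw 176.4 tilt 0.01 F [-0.7 -0.  -0.1] w 85.4 j6 [-0.28  0.31 -0.26  0.   -0.99  0.22]
shift tool xyz [  0.3  -0.4 146.6] turn about tool z rad -0.002
after turning: shift [  0.3  -0.4 146.6]
((465.7135314941406, -297.3570251464844), (80.60106658935547, 57.24284744262695), 86.27090454101562) [67.92871909 72.25807146]
ridge ((465.3428955078125, -297.0384521484375), (79.99507904052734, 27.31899070739746), 86.48107147216797)
```

View pics/w4.png

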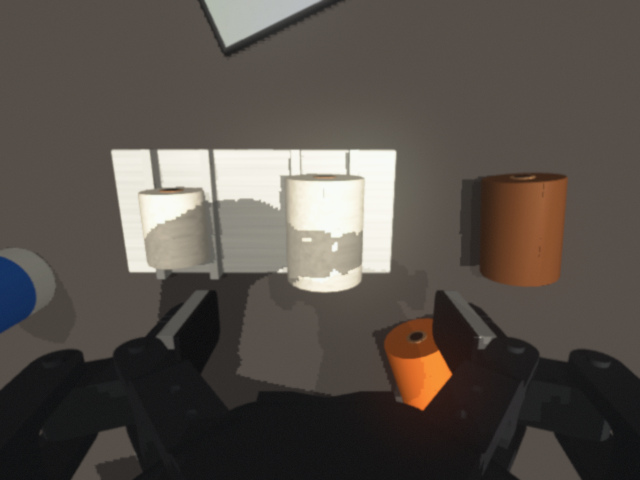

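Picture 7: the wide white roll at (325,230) is centred between the fingers. The narrow white roll (174,228), brown (525,230) and orange (415,360) all stay out of the way. Lowering and gripping across the diameter.

Call:
play_rows --travel '[[-0.001,-0.001,0.012],[0,0,0.024],[0,0,0.026],[0,0,0.026],[0,0,0.026],[0,0,0.018],[0,0,0.008],[0,0,0.003],[0,0,0],[0,0,0]]' --rotation '[[0,0,0],[0,0,0],[0,0,0],[0,0,0],[0,0,0],[0,0,0],[0,0,0],[0,0,0],[0,0,0],[0,0,0]]' --grip '[1,1,1,1,1,1,1,1,1,1]'

```text
clock: 16.13
position: [467.7, -296.7, 27.9]
ee_rot: [-0.686, 0.728, -0.001, 0.001]
contact_force: [-1.1, 0.2, 0.3]
gripper_width: 85.2
```

Call:
play_rows --travel '[[0,0,0],[0,0,0],[0,0,0],[0,0,0],[0,0,0],[0,0,0]]' --rotation '[[0,0,0],[0,0,0],[0,0,0],[0,0,0],[0,0,0],[0,0,0]]' --grip '[0,0,0,0,0,0]'

```text
clock: 16.63
position: [465.2, -296.6, 28.0]
ee_rot: [-0.686, 0.728, 0.0, -0.0]
contact_force: [-4.1, 1.0, 7.8]
gripper_width: 58.0
```

Gripped (58 mm). Lifting, turning to the printer's yaw, and moving over the bay.

Call:
play_rows --travel '[[0,0,-0.005],[0,0,-0.012],[0,0,-0.025],[0,0,-0.035],[0,0,-0.035],[0,0,-0.035],[0,0,-0.025],[0,0,-0.015],[0,0,-0.005]]' --rotation '[[0,0,0],[0,0,0],[0,0,0],[0,0,-0.04],[0,0,-0.06],[0,0,-0.06],[0,0,-0.04],[0,0,-0.013],[0,0,0]]' --grip '[0,0,0,0,0,0,0,0,0]'

```text
clock: 17.38
position: [467.5, -297.1, 222.3]
ee_rot: [0.759, -0.651, 0.003, -0.001]
contact_force: [-0.3, -1.0, -1.2]
gripper_width: 58.0
```

Call:
play_rows --travel '[[-0.012,-0.006,0],[-0.022,-0.01,0],[-0.026,-0.012,0],[-0.027,-0.0125,0],[-0.027,-0.0125,0],[-0.027,-0.0125,0],[-0.027,-0.0125,0],[-0.027,-0.0125,0],[-0.027,-0.0125,0],[-0.027,-0.0125,0],[-0.024,-0.011,0],[-0.0138,-0.0062,0]]' --rotation '[[0,0,0],[0,0,0],[0,0,0],[0,0,0],[0,0,0],[0,0,0],[0,0,0],[0,0,0],[0,0,0],[0,0,0],[0,0,0],[0,0,0]]' --grip '[0,0,0,0,0,0,0,0,0,0,0,0]'

```text
clock: 18.38
position: [553.6, 9.5, 217.2]
ee_rot: [0.76, -0.651, -0.001, 0.0]
contact_force: [0.0, -0.2, -1.5]
gripper_width: 58.1
```

```bash
python3 go.py 553.1 7 68 188.7
python3 - <<'E'
from h import *
d=grab("wrist"); cv2.imwrite("pics/w5.png",d["image"]); P=cloud(d)
# roll in hand in tool frame
s=arm.read_state(); R=Ro.from_quat(s["ee_rot"]).as_matrix(); q=(P-s["position"])@R
m=(abs(q[...,1])<26)&(abs(q[...,0])<80)&(q[...,2]>-45)&(q[...,2]<30); p=q[m]; print("roll in tool x",np.percentile(p[:,0],[0.5,99.5]).round(1),"top z",np.percentile(p[:,2],[0.5,2,5]).round(1),len(p))
z=P[...,2]
a=np.radians(8.7); L=(P[...,:2]-[563,8]); t=L@[np.cos(a),np.sin(a)]; w=L@[-np.sin(a),np.cos(a)]
for nm,m in dict(walltop=(z>114)&(z<126)&(abs(t)<100)&(abs(w)<90)).items():
    print(nm,m.sum(),"t",np.percentile(t[m],[.5,99.5]).round(1),"w",np.percentile(w[m],[.5,99.5]).round(1),np.median(z[m]).round(1))
E
```

```text
clk 18.38 pos [553.6   9.5 217.2] yaw -171.2 tilt 0.09 F [ 0.  -0.2 -1.5] w 58.1 j6 [ 0.31  0.28 -0.19 -0.   -1.11 -0.15]
shift tool xyz [  2.4   0.7 149.2] turn about tool z rad 0.002
after turning: shift [  2.4   0.6 149.2]
roll in tool x [-19.1  42.6] top z [-43.9 -43.6 -43.2] 28671
walltop 13485 t [-91.   84.7] w [-74.2  58.2] 119.3
```

View pics/w5.png

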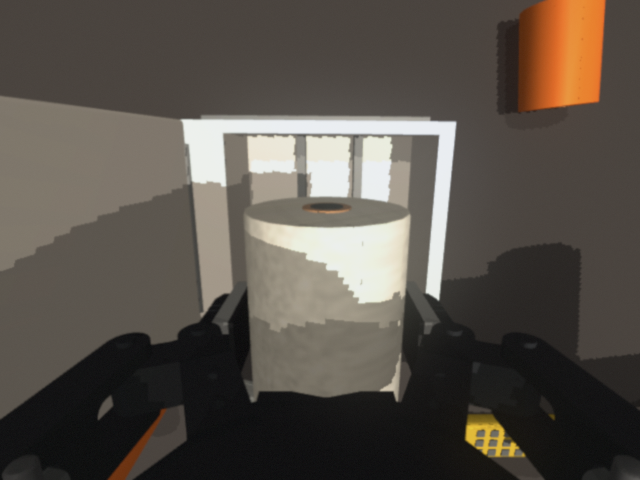

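Picture 8: the roll is level and centred over the two ribs (columns 300 and 355, roll centre 326). The walls are clear, and the open lid is at the left. Lowering.

Call:
play_rows --travel '[[0.001,0,0.012],[0.001,0,0.024],[0,0,0.026],[0,0,0.026],[0,0,0.024],[0,0,0.016],[0,0,0.008],[0,0,0.004],[0,0,0.002],[0,0,0],[0,0,0]]' --rotation '[[0,0,0],[0,0,0],[0,0,0],[0,0,0],[0,0,0],[0,0,0],[0,0,0],[0,0,0],[0,0,0],[0,0,0],[0,0,0]]' --grip '[0,0,0,0,0,0,0,0,0,0,0]'

```text
clock: 19.35
position: [554.6, 5.2, 77.5]
ee_rot: [0.759, -0.651, 0.001, -0.001]
contact_force: [-0.5, 1.0, -0.9]
gripper_width: 58.1
```

Call:
play_rows --travel '[[0,0,0.003],[0,0,0.002],[0,0,0.002],[0,0,0]]' --rotation '[[0,0,0],[0,0,0],[0,0,0],[0,0,0]]' --grip '[0,0,0,0]'

```text
clock: 19.68
position: [554.2, 5.2, 70.0]
ee_rot: [0.759, -0.651, 0.0, -0.0]
contact_force: [-0.7, -0.3, 1.8]
gripper_width: 58.0
```

Call:
play_rows --travel '[[0,0,0.001],[0,0,0.0005],[0,0,0]]' --rotation '[[0,0,0],[0,0,0],[0,0,0]]' --grip '[0,0,0]'

```text
clock: 19.93
position: [554.2, 5.2, 69.8]
ee_rot: [0.759, -0.651, 0.001, -0.0]
contact_force: [-3.7, 0.6, 10.0]
gripper_width: 58.5
```

Seated. Releasing and rising.

Call:
play_rows --travel '[[0,0,0],[0,0,0],[0,0,0],[0,0,0],[0,0,0],[0,0,-0.01],[0,0,-0.025],[0,0,-0.035],[0,0,-0.035],[0,0,-0.035],[0,0,-0.025],[0,0,-0.01]]' --rotation '[[0,0,0],[0,0,0],[0,0,0],[0,0,0],[0,0,0],[0,0,0],[0,0,0],[0,0,0],[0,0,0],[0,0,0],[0,0,0],[0,0,0]]' --grip '[0.75,0.8,0.85,0.9,0.95,0.95,0.95,0.95,0.95,0.95,0.95,0.95]'

```text
clock: 20.93
position: [555.8, 5.2, 248.6]
ee_rot: [0.759, -0.651, 0.003, -0.003]
contact_force: [0.3, -0.8, 0.0]
gripper_width: 80.7
```

```bash
python3 go.py 553.1 7 68 188.7
python3 - <<'E'
from h import *
d=grab("wrist"); P=cloud(d); d2=grab("top"); P2=cloud(d2); np.save("top2.npy",P2); cv2.imwrite("pics/top2.png",d2["image"]); d3=grab("scene"); P3=cloud(d3); cv2.imwrite("pics/s2.png",d3["image"])
a=np.radians(8.7)
for P in (P,P2):
    z=P[...,2]; L=(P[...,:2]-[563,8]); t=L@[np.cos(a),np.sin(a)]; w=L@[-np.sin(a),np.cos(a)]
    m=(z>88)&(z<117)&(abs(t+10)<45)&(abs(w)<64)
    if m.sum()>20: print("roll",m.sum(),"t",np.percentile(t[m],[1,99]).round(1),"w",np.percentile(w[m],[1,99]).round(1),"top",np.percentile(z[m],[95,99]).round(1)); k=m&(z>106); print("ridge t",np.median(t[k]).round(1))
for P in (P2,P3):
    z=P[...,2]; L=(P[...,:2]-[563,8]); t=L@[np.cos(a),np.sin(a)]; w=L@[-np.sin(a),np.cos(a)]
    m=(z>140)&(z<350)&(t>70)&(t<150)&(abs(w)<80)
    print("lid",m.sum(), "top of tab",np.percentile(z[m],[50,99]),)
    k=m&(z>200); print("fit t=a*z+b",np.polyfit(z[k],t[k],1)); kk=m&(z>305); print("tab t,w",np.median(t[kk]),np.percentile(w[kk],[3,50,97]),kk.sum())
E
```

```text
clk 20.93 pos [555.8   5.2 248.6] yaw -171.2 tilt 0.53 F [ 0.3 -0.8  0. ] w 80.7 j6 [ 0.3   0.25 -0.14  0.   -1.17 -0.15]
shift tool xyz [ -2.2   4.1 180.6] turn about tool z rad 0.002
after turning: shift [ -2.2   4.1 180.6]
roll 6475 t [-39.1  17. ] w [-42.1  36.6] top [111.3 111.9]
ridge t -10.7
roll 48 t [-41.8 -33.2] w [-41.8  35. ] top [103.3 104.5]
ridge t nan
lid 928 top of tab [285.85106897 342.14353318]
fit t=a*z+b [6.71925689e-02 7.24665583e+01]
tab t,w 91.38632195169932 [-16.52311063  -1.84010558  13.99654138] 135
lid 2205 top of tab [239.7188987  339.83950886]
fit t=a*z+b [3.47466287e-02 8.52383503e+01]
tab t,w 96.0867876390219 [-17.2796084   -4.64036937  12.80446466] 202
  return _methods._mean(a, axis=axis, dtype=dtype,
  ret = ret.dtype.type(ret / rcount)
```

The roll lies on the ribs: its axis is at printer x of about -11, y about -2.5, and its top at 112 mm as expected. The lid is at about 1.63 rad, with the tab centre at printer x of about 98. Rising to re-pinch it.

Call:
play_rows --travel '[[0,0,-0.008],[0,0,-0.012],[0,0,-0.013],[0,0,-0.013],[0,0,-0.013],[0,0,-0.013],[0,0,-0.013],[0,0,-0.013],[0,0,-0.013],[0,0,-0.013],[0,0,-0.01],[0,0,-0.004]]' --rotation '[[0,0,0.08],[0,0,0.12],[0,0,0.12],[0,0,0.12],[0,0,0.12],[0,0,0.12],[0,0,0.12],[0,0,0.12],[0,0,0.12],[0,0,0.12],[0,0,0.12],[0,0,0.12]]' --grip '[0.8,0.8,0.8,0.8,0.8,0.8,0.8,0.8,0.8,0.8,0.8,0.8]'

```text
clock: 22.08
position: [553.9, 5.2, 379.8]
ee_rot: [-0.158, 0.987, -0.0, -0.001]
contact_force: [-0.0, -0.4, -0.5]
gripper_width: 68.3
```

Call:
play_rows --travel '[[0,0,0],[0,0,0],[-0.012,0,0],[-0.02,0,0],[-0.022,0,0],[-0.022,0.0005,0],[-0.02,0,0],[-0.0105,0,0],[0,0,0]]' --rotation '[[0,0,0.09],[0,0,0.08],[0,0,0],[0,0,0],[0,0,0],[0,0,0],[0,0,0],[0,0,0],[0,0,0]]' --grip '[0.8,0.8,0.8,0.8,0.8,0.8,0.8,0.8,0.8]'

```text
clock: 22.83
position: [660.4, 22.5, 375.5]
ee_rot: [-0.077, 0.997, -0.0, -0.004]
contact_force: [-0.1, -0.7, -1.3]
gripper_width: 68.7
```

```bash
python3 go.py 661 22 306 98.7
python3 - <<'E'
from h import *
s=arm.read_state(); d=grab("wrist"); cv2.imwrite("pics/w6.png",d["image"]); P=cloud(d)
R=Ro.from_quat(s["ee_rot"]).as_matrix(); q=(P-s["position"])@R
m=(q[...,2]>20)&(q[...,2]<55)&(abs(q[...,1])<30)&(abs(q[...,0])<40); print(m.sum(),np.percentile(q[m],[2,50,98],axis=0).round(1))
E
```

```text
clk 22.83 pos [660.4  22.5 375.5] yaw 98.8 tilt 0.45 F [-0.1 -0.7 -1.3] w 68.7 j6 [ 0.28  0.4   0.39 -0.   -1.56 -1.7 ]
shift tool xyz [-1.1 -0.6 69.5] turn about tool z rad 0.002
after turning: shift [-1.1 -0.6 69.5]
1627 [[ -2.  -14.4  34.6]
 [  5.6   0.3  36.4]
 [  7.9  15.6  53.8]]
```

View pics/w6.png

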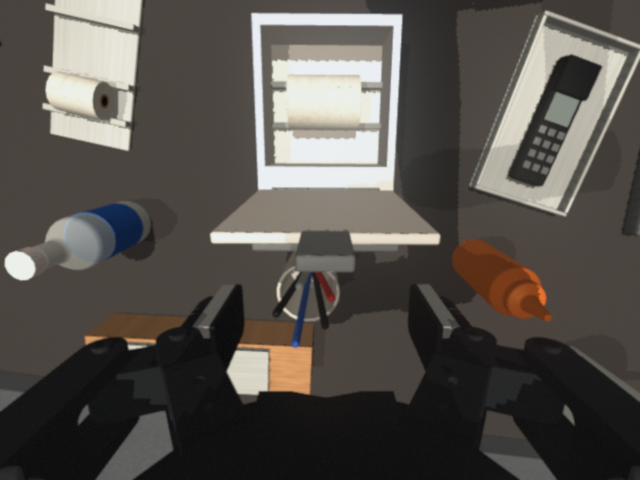

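Picture 9: the tab at (325,250) is centred between the fingers. The roll lies across the ribs, and the handset is flat and keys up in the tray. Lowering and pinching the tab.

Call:
play_rows --travel '[[0.001,0,0.012],[0.001,0,0.02],[0,0,0.02],[0,0,0.012],[0,0,0.004],[0,0,0],[0,0,0],[0,0,0],[0,0,0],[0,0,0],[0,0,0]]' --rotation '[[0,0,0],[0,0,0],[0,0,0],[0,0,0],[0,0,0],[0,0,0],[0,0,0],[0,0,0],[0,0,0],[0,0,0],[0,0,0]]' --grip '[0.8,0.8,0.8,0.8,0.8,0.4,0,0,0,0,0]'

```text
clock: 23.8
position: [657.4, 21.4, 314.5]
ee_rot: [-0.077, 0.997, -0.0, 0.001]
contact_force: [-0.9, -0.2, 3.8]
gripper_width: 30.9
```

```bash
python3 go.py
python3 - <<'E'
from h import *
s=arm.read_state(); a=np.radians(8.7); p=s["position"]-[563,8,0]; x=p[0]*np.cos(a)+p[1]*np.sin(a); z=p[2]+18.7
r=np.hypot(x-85,z-120);th0=np.arctan2(z-120,85-x); print("grasp",x,z,"r",r,"ang",th0)
th=np.linspace(th0,0.0194,25); X=85-206*np.cos(th); Z=120+206*np.sin(th)
print([[round(float(a),4),0,round(float(b),4)] for a,b in zip(-np.diff(X)/1e3,-np.diff(Z)/1e3)])
E
```

```text
clk 23.8 pos [657.4  21.4 314.5] yaw 98.8 tilt 0.14 F [-0.9 -0.2  3.8] w 30.9 j6 [ 0.28  0.4   0.24  0.   -1.41 -1.7 ]
grasp 95.38694190184269 333.22562806826494 r 213.47846970403901 ang 1.6194712333928636
[[0.0137, 0, -0.0002], [0.0137, 0, 0.0007], [0.0136, 0, 0.0016], [0.0135, 0, 0.0025], [0.0133, 0, 0.0034], [0.013, 0, 0.0043], [0.0127, 0, 0.0052], [0.0124, 0, 0.006], [0.0119, 0, 0.0068], [0.0115, 0, 0.0076], [0.0109, 0, 0.0083], [0.0103, 0, 0.009], [0.0097, 0, 0.0097], [0.009, 0, 0.0103], [0.0083, 0, 0.0109], [0.0076, 0, 0.0114], [0.0068, 0, 0.0119], [0.006, 0, 0.0123], [0.0052, 0, 0.0127], [0.0043, 0, 0.013], [0.0034, 0, 0.0133], [0.0025, 0, 0.0135], [0.0016, 0, 0.0136], [0.0007, 0, 0.0137]]
```

Call:
play_rows --travel '[[0.007,0,0],[0.0142,0,0.0003],[0.0142,0,0.0012],[0.014,0,0.0021],[0.0139,0,0.003],[0.0137,0,0.004],[0.0134,0,0.0049],[0.013,0,0.0058],[0.0126,0,0.0066],[0.0121,0,0.0075],[0.0116,0,0.0083],[0.011,0,0.009]]' --rotation '[[0,0,0],[0,0,0],[0,0,0],[0,0,0],[0,0,0],[0,0,0],[0,0,0],[0,0,0],[0,0,0],[0,0,0],[0,0,0],[0,0,0]]' --grip '[0,0,0,0,0,0,0,0,0,0,0,0]'

```text
clock: 24.8
position: [509.0, -0.6, 263.8]
ee_rot: [-0.077, 0.997, 0.001, 0.004]
contact_force: [-3.8, 4.0, 9.8]
gripper_width: 30.9
```

```bash
python3 go.py
python3 - <<'E'
from h import *
s=arm.read_state(); a=np.radians(8.7); p=s["position"]-[563,8,0]; x=p[0]*np.cos(a)+p[1]*np.sin(a); z=p[2]+18.7
r=np.hypot(x-85,z-120);th0=np.arctan2(z-120,85-x); print("grasp",x,z,"r",r,"ang",th0)
th=np.linspace(th0,0.0194,13); X=85-r*np.cos(th); Z=120+r*np.sin(th)
print([[round(float(a),4),0,round(float(b),4)] for a,b in zip(-np.diff(X)/1e3,-np.diff(Z)/1e3)])
E
```

```text
clk 24.8 pos [509.   -0.6 263.8] yaw 98.9 tilt 0.46 F [-3.8  4.   9.8] w 30.9 j6 [ 0.32  0.16 -0.22  0.   -1.18 -1.73]
grasp -54.667494758153964 282.4890229778742 r 214.2654701073486 ang 0.8607838621527217
[[0.011, 0, 0.0102], [0.0103, 0, 0.0109], [0.0095, 0, 0.0116], [0.0087, 0, 0.0123], [0.0078, 0, 0.0128], [0.0069, 0, 0.0134], [0.0059, 0, 0.0138], [0.0049, 0, 0.0142], [0.0039, 0, 0.0145], [0.0029, 0, 0.0147], [0.0019, 0, 0.0149], [0.0008, 0, 0.015]]
```

Call:
play_rows --travel '[[0.011,0,0.0102],[0.0103,0,0.0109],[0.0095,0,0.0116],[0.0087,0,0.0123],[0.0078,0,0.0128],[0.0069,0,0.0134],[0.0059,0,0.0138],[0.0049,0,0.0142],[0.0039,0,0.0145],[0.0029,0,0.0147],[0.0015,0,0.011],[0.0007,0,0.007]]' --rotation '[[0,0,0],[0,0,0],[0,0,0],[0,0,0],[0,0,0],[0,0,0],[0,0,0],[0,0,0],[0,0,0],[0,0,0],[0,0,0],[0,0,0]]' --grip '[0,0,0,0,0,0,0,0,0,0,0,0]'

```text
clock: 25.8
position: [434.8, -11.6, 113.3]
ee_rot: [-0.076, 0.997, 0.001, 0.001]
contact_force: [-3.5, 6.6, 4.5]
gripper_width: 31.0
```

Call:
play_rows --travel '[[0,0,0.003],[0,0,0.002],[0,0,0]]' --rotation '[[0,0,0],[0,0,0],[0,0,0]]' --grip '[0,0,0]'

```text
clock: 26.05
position: [434.5, -11.6, 108.4]
ee_rot: [-0.076, 0.997, 0.001, 0.0]
contact_force: [-2.4, 7.4, 0.2]
gripper_width: 30.8
```

Call:
play_rows --travel '[[0,0,0.0015],[0,0,0.0015],[0,0,0]]' --rotation '[[0,0,0],[0,0,0],[0,0,0]]' --grip '[0,0,0]'

```text
clock: 26.3
position: [434.4, -11.6, 105.6]
ee_rot: [-0.076, 0.997, 0.001, 0.0]
contact_force: [-4.3, 6.8, 1.6]
gripper_width: 30.8
```

Call:
play_rows --travel '[[0,0,0.0015],[0,0,0.0015],[0,0,0]]' --rotation '[[0,0,0],[0,0,0],[0,0,0]]' --grip '[0,0,0]'

```text
clock: 26.55
position: [434.4, -11.6, 102.6]
ee_rot: [-0.076, 0.997, 0.001, 0.0]
contact_force: [-4.9, 6.5, 0.8]
gripper_width: 30.8
```

```bash
python3 go.py
python3 - <<'E'
from h import *
a=np.radians(8.7)
for n in("wrist","top","scene"):
    d=grab(n); P=cloud(d); z=P[...,2]; L=(P[...,:2]-[563,8]); t=L@[np.cos(a),np.sin(a)]; w=L@[-np.sin(a),np.cos(a)]
    if n!="top": cv2.imwrite(f"pics/{n}_s3.png",d["image"])
    for lo,hi in((-138,-120),(-120,-97),(-86,-62),(-58,-20),(-20,20),(20,80)):
        m=(t>lo)&(t<hi)&(abs(w)<(14 if lo<-90 else 70))&(z>105)&(z<145)
        print(n,lo,hi,m.sum(),np.percentile(z[m],[10,50,90]).round(1) if m.sum() else "")
E
```

```text
clk 26.55 pos [434.4 -11.6 102.6] yaw 98.8 tilt 0.14 F [-4.9  6.5  0.8] w 30.8 j6 [ 0.35  0.21 -0.62 -0.   -0.74 -1.76]
wrist -138 -120 4166 [127.7 131.4 132.2]
wrist -120 -97 2885 [130.6 131.3 132. ]
wrist -86 -62 525 [129.1 129.7 130.5]
wrist -58 -20 0 
wrist -20 20 0 
wrist 20 80 0 
top -138 -120 0 
top -120 -97 0 
top -86 -62 554 [128.8 136.1 139.9]
top -58 -20 877 [126.8 129.4 132.4]
top -20 20 912 [126.1 128.7 131.6]
top 20 80 1359 [125.4 128.  130.8]
scene -138 -120 57 [129.8 131.2 134. ]
scene -120 -97 77 [128.5 131.2 133.3]
scene -86 -62 450 [128.7 135.8 138.6]
scene -58 -20 718 [126.7 128.9 130.9]
scene -20 20 783 [126.  128.2 130.6]
scene 20 80 1255 [125.  127.3 129.6]
```

The tab top is at 131.3 mm against 128.1 when shut, so there are 3 mm still to go.

Call:
play_rows --travel '[[0,0,0.0015],[0,0,0.0015],[0,0,0.001],[0,0,0]]' --rotation '[[0,0,0],[0,0,0],[0,0,0],[0,0,0]]' --grip '[0,0,0,0]'

```text
clock: 27.03
position: [434.4, -11.6, 99.2]
ee_rot: [-0.077, 0.997, 0.001, 0.0]
contact_force: [-5.3, 7.1, 7.1]
gripper_width: 30.7
```

Call:
play_rows --travel '[[0,0,0.001],[0,0,0.001],[0,0,0]]' --rotation '[[0,0,0],[0,0,0],[0,0,0]]' --grip '[0,0,0]'

```text
clock: 27.28
position: [434.4, -11.7, 98.9]
ee_rot: [-0.077, 0.997, 0.001, 0.0]
contact_force: [-11.8, 8.5, 19.7]
gripper_width: 30.9
```

Shut, with the force rising at the stop. Releasing and moving above the latch bar with the fingers closed.

Call:
play_rows --travel '[[0,0,-0.001],[0,0,-0.001],[0,0,0],[0,0,0],[0,0,-0.015],[0,0,-0.025],[0,0,-0.025],[0,0,-0.005],[-0.015,0,0],[-0.02,0,0],[-0.018,0,0],[-0.007,0,0]]' --rotation '[[0,0,0],[0,0,0],[0,0,0],[0,0,0],[0,0,0],[0,0,0],[0,0,0],[0,0,0],[0,0,0],[0,0,0],[0,0,0],[0,0,0]]' --grip '[0.4,0.7,0.7,0.7,0.7,0.7,0.7,0.3,0,0,0,0]'

```text
clock: 28.28
position: [496.1, -3.4, 168.1]
ee_rot: [-0.077, 0.997, -0.0, 0.0]
contact_force: [-0.8, 0.2, 0.7]
gripper_width: 0.6
```

Call:
play_rows --travel '[[0,0,0],[0,0,0.005],[0,0,0.005],[0,0,0]]' --rotation '[[0,0,0],[0,0,0],[0,0,0],[0,0,0]]' --grip '[0,0,0,0]'

```text
clock: 28.62
position: [492.4, -4.0, 157.3]
ee_rot: [-0.077, 0.997, -0.0, -0.002]
contact_force: [-0.8, -0.1, -0.5]
gripper_width: 0.2
```

```bash
python3 go.py 493.8 -2.6 136 98.7
python3 - <<'E'
from h import *
a=np.radians(8.7)
for n in("top","wrist"):
    d=grab(n); P=cloud(d); z=P[...,2]; L=(P[...,:2]-[563,8]); t=L@[np.cos(a),np.sin(a)]; w=L@[-np.sin(a),np.cos(a)]
    cv2.imwrite(f"pics/{n}_s4.png",d["image"])
    for lo,hi in((-138,-97),(-80,-60),(-50,0),(20,80)):
        m=(t>lo)&(t<hi)&(abs(w)<(14 if lo<-90 else 45))&(z>105)&(z<142)
        print(n,lo,hi,m.sum(),np.percentile(z[m],[10,50,90]).round(1) if m.sum() else "")
    m=(z>133)&(z<140)&(t<-40)&(t>-100)&(abs(w)<60); print("latch",np.percentile(t[m],[2,98]).round(1) if m.sum() else "",np.percentile(w[m],[2,98]).round(1) if m.sum() else "")
E
```

```text
clk 28.62 pos [492.4  -4.  157.3] yaw 98.8 tilt 0.2 F [-0.8 -0.1 -0.5] w 0.2 j6 [ 0.32  0.23 -0.42 -0.   -0.92 -1.74]
shift tool xyz [-1.7  1.2 21.3] turn about tool z rad 0.001
after turning: shift [-1.7  1.2 21.3]
top -138 -97 65 [125.5 128.5 131.4]
top -80 -60 0 
top -50 0 84 [125.5 127.5 129.7]
top 20 80 879 [124.6 127.6 130.5]
latch  
wrist -138 -97 4951 [127.3 128.2 129. ]
wrist -80 -60 5870 [134.  134.8 135.6]
wrist -50 0 1871 [126.4 127.2 127.9]
wrist 20 80 0 
latch [-83.9 -59.8] [-46.5  48.6]
```

The lid is shut (tab top 128.2). The latch is at printer x -84 to -60 and the TCP is centred on it at -71.6. Pressing.

Call:
play_rows --travel '[[0,0,0.006],[0,0,0.007],[0,0,0.005],[0,0,0.002],[0,0,0.002],[0,0,0.002],[0,0,0.0015],[0,0,0.0015],[0,0,0.001],[0,0,0]]' --rotation '[[0,0,0],[0,0,0],[0,0,0],[0,0,0],[0,0,0],[0,0,0],[0,0,0],[0,0,0],[0,0,0],[0,0,0]]' --grip '[0,0,0,0,0,0,0,0,0,0]'

```text
clock: 29.55
position: [494.3, -3.7, 131.7]
ee_rot: [-0.077, 0.997, -0.0, 0.0]
contact_force: [-2.9, 0.6, 5.4]
gripper_width: 0.2
```

Call:
play_rows --travel '[[0,0,0.001],[0,0,0.001],[0,0,0]]' --rotation '[[0,0,0],[0,0,0],[0,0,0]]' --grip '[0,0,0]'

```text
clock: 29.8
position: [494.3, -3.7, 129.9]
ee_rot: [-0.077, 0.997, -0.0, 0.0]
contact_force: [-2.4, 0.9, 6.6]
gripper_width: -0.3
```

Call:
play_rows --travel '[[0,0,0.001],[0,0,0.001],[0,0,0.0005],[0,0,0]]' --rotation '[[0,0,0],[0,0,0],[0,0,0],[0,0,0]]' --grip '[0,0,0,0]'

```text
clock: 30.13
position: [494.3, -3.7, 128.4]
ee_rot: [-0.077, 0.997, -0.0, 0.0]
contact_force: [-5.8, 1.4, 12.1]
gripper_width: -0.1
```

Call:
play_rows --travel '[[0,0,0.001],[0,0,0.0005],[0,0,0]]' --rotation '[[0,0,0],[0,0,0],[0,0,0]]' --grip '[0,0,0]'

```text
clock: 30.38
position: [494.4, -3.7, 128.2]
ee_rot: [-0.078, 0.997, -0.0, 0.0]
contact_force: [-8.9, 2.0, 21.6]
gripper_width: 0.3
```

It has bottomed out: the force rises with no more travel, at z=128.2. Retreating and checking.

Call:
play_rows --travel '[[0,0,-0.005],[0,0,-0.02],[0,0,-0.035],[0,0,-0.035],[0.015,0,-0.025],[0.03,0,-0.005],[0.035,0,0],[0.03,0,0],[0.015,0,0],[0,0,0],[0,0,0]]' --rotation '[[0,0,0],[0,0,0],[0,0,0],[0,0,0],[0,0,0],[0,0,0],[0,0,0],[0,0,0],[0,0,0],[0,0,0],[0,0,0]]' --grip '[0,0,0,0,0,0,0,0,0,0,0]'

```text
clock: 31.3
position: [370.8, -22.8, 250.4]
ee_rot: [-0.077, 0.997, 0.0, 0.001]
contact_force: [-0.2, -0.2, -0.4]
gripper_width: -0.1
```

```bash
python3 go.py
python3 - <<'E'
from h import *
a=np.radians(8.7); T0=np.load("top0.npy")
for n in("top","scene","wrist"):
    d=grab(n); P=cloud(d); z=P[...,2]; L=(P[...,:2]-[563,8]); t=L@[np.cos(a),np.sin(a)]; w=L@[-np.sin(a),np.cos(a)]
    if n=="scene": cv2.imwrite("pics/scene_end.png",d["image"])
    for lo,hi in((-138,-97),(-82,-62),(-50,0),(20,80)):
        m=(t>lo)&(t<hi)&(abs(w)<(14 if lo<-90 else 45))&(z>105)&(z<142)
        print(n,lo,hi,m.sum(),np.percentile(z[m],[10,50,90]).round(1) if m.sum() else "")
    if n=="top":
        cv2.imwrite("pics/top_end.png",d["image"]); I=d["image"]; V=I.max(2)
        m=(abs(P[...,0]-520)<110)&(abs(P[...,1]-308)<65)&(V<100)&(z>15); p=P[m]; r=cv2.minAreaRect(p[:,:2].astype(np.float32)); print("handset",r,np.percentile(p[:,2],[5,50,95]))
E
```

```text
clk 31.3 pos [370.8 -22.8 250.4] yaw 98.8 tilt 0.14 F [-0.2 -0.2 -0.4] w -0.1 j6 [ 0.38 -0.09 -0.52  0.   -1.14 -1.8 ]
top -138 -97 192 [125.6 128.5 131. ]
top -82 -62 296 [125.3 127.8 130.7]
top -50 0 733 [125.1 127.6 130.2]
top 20 80 874 [124.9 127.8 130.4]
handset ((519.756103515625, 311.8976745605469), (224.421875, 112.14360046386719), 12.738153457641602) [18.89976123 27.47995587 36.7852352 ]
scene -138 -97 135 [126.1 128.  130.2]
scene -82 -62 227 [125.2 127.7 130. ]
scene -50 0 596 [124.7 127.  129.1]
scene 20 80 792 [124.8 126.9 129. ]
wrist -138 -97 0 
wrist -82 -62 41 [126.9 127.5 128.1]
wrist -50 0 89 [126.3 127.  127.8]
wrist 20 80 0
```

View pics/scene_end.png

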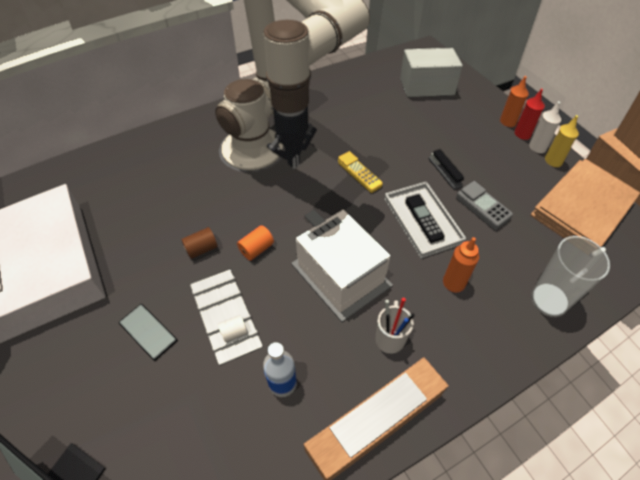

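Picture 10: the lid is shut at (343,255), the handset is keys up in the tray at (425,218), and the small roll is still in the rest. Everything else is where it started. The latch stands about 0.5 mm proud (127.7 against 127.0-127.6), which is its fully down height. Handing in.

```bash
python3 -c "
from bench import workorder; print(workorder.job_done())"
```

```text
the job is handed in; nothing more can be done
None
```

The job is done and handed in at about 31 s on the robot's clock. I put the handset flat and keys up in the tray, opened the lid by its tab, and laid the wide roll on the ribs. Then I shut the lid and pressed the latch bar down until it stopped.

**Last checks:**
- **Roll:** just before closing, it lay at printer x about -11 and y about -2.5 mm. Its top was at 112 mm, as it should be for a roll resting on the ribs.
- **Lid:** its tab top is at 128 mm, the same as when it was shut at the start. My first closing move stopped about 3 mm short; a camera check showed this, and I pushed it the rest of the way.
- **Latch:** it stopped at z = 128.2 mm with the force rising to about 22 N. It now stands about 0.5 mm proud, which is its fully down height.
- **Everything else:** in the last picture the other objects looked to be where they started, and the arm was clear.

**Failed check:** the last numeric outline of the handset came out about 224 x 112 mm, which I put down to the tray's walls getting into the mask. That it lies flat in the tray therefore rests on the pictures and the gentle contact when I set it down.

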